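# Set the signal on the green stand to clear

### The arm

A 6-joint arm with a two-finger parallel gripper is mounted at the origin on a cart in front of the work surface, level with it; the furniture and walls round the work are solid. World frame = base frame: x ahead of the robot, y to its left, z up, the work surface at z = 0. Lengths are in mm, angles in rad, forces in N, time in s.
With the tool pointing down it reaches from about 275 to 850 mm from the base axis. Payload 19 kg.
Tool frame: the origin (TCP) lies on the front face of the gripper's body, between the roots of the fingers; the fingertips stand 73 mm ahead of it and the grasp point (between the pads) lies 54 mm ahead of it; z points along the fingers, y is the line along which they close (so a half turn about z gives the same grasp; the last joint's range is limited). The gripper opens to 85 mm and grips with 20 to 120 N. Pads are 22 mm wide; open, the fingers measure 114 mm over their backs; the gripper's body (76 mm by 85 mm) begins 54 mm behind the grasp point. The pads swing forward as they close: fully open they stand 13 mm farther back than shut.
Start: joints at [1.091, 0.15, 1.437, -0, 1.554, -0.134], TCP at [194.902, 540.936, 303.867] pointing down, gripper open.
Joint ranges: [-2.8, 2.8], [-0.68, 2.1], [0.12, 2.68], [-1.39, 4.53], [0.16, 2.79], [-2.81, 2.81]. Speed limits (rad/s): [1.89, 1.89, 2.22, 3.01, 3.01, 3.01].

### API

Orientations are given as a rotation vector (axis times angle).
In Python, from plant import get_obs, grab_frame, close_job gives the robot as it stands.
- The arm moves only by the tool servo_tool, never from a script. Its argument "motion" is a list of rows, each an object of numbers: "claw": the closure, from 0 (fully open) to 1 (shut); "dx", "dy", "dz": the shift along the world's x, y, z in mm; "ax", "ay", "az": the turn, a rotation vector about the world's x, y, z in degrees. A call has 1 to 20 rows; each row is the pose to reach, as a shift and turn from the pose commanded when the call began; what a row does not reach only later rows make up. A row lasts 1/12 s, in which the tool goes at most 41.7 mm and 7.16 degrees, less where a joint would pass 70% of its speed; a pose out of reach is approached as far as the arm can. A call with a gripper value outside its range is refused whole. The fingers move at their own pace and stop on an object; the grip force is fixed at half the most. Time passes only in rows, so rows that repeat a pose let the fingers close. It gives the time, the measured TCP pose, the force, the opening and the grip force at its end, in the units of the state.
- get_obs(): the state, without advancing time (a new reading comes with each control period).
- grab_frame(name): name is "side" or "top"; returns a dict with "pixels" (480x640x3 uint8, red, green, blue), "fx", "fy", "cx", "cy" (pixels), "eye" and "orientation" of the camera in the world. Camera axes: x right, y down, z forward; pixel columns grow to the right and rows downward; lengths in mm; the calibration is good to about 2 mm. A picture is of the moment at which its call begins. There is no depth.
- close_job(): hands the job in; it is judged then, once.
The state is a dict: "clock": time; "joint_positions": joint angles; "joint_vel": joint speeds; "tau": joint torques, N m; "ee_pos": TCP position; "ee_rot": TCP orientation; "contact_force": force on the tool from outside, world axes, zero at the start; "torque": the same for the moment, N m; "grip_width": finger opening in mm; "gripper_force": force on a finger pad.
Only numpy, scipy, OpenCV 4.12 (cv2) and the standard library are available. Lean on these libraries where they do the work, as an engineer would, in place of code of your own. Each camera call takes 0.05 s, during which the arm holds its last target. There are 200 camera calls.

### The job

The trolley is due: set the signal on the green stand to clear by pushing its level red-and-white arm gently down with the fingertips until it slopes down at about 45 degrees, like the arm on the blue stand, then draw back clear. Do not pinch, lift, shove or tip the green stand or its signal. Do not touch the signals on the blue and yellow stands, and leave everything else standing where it is.

Things in the scene. Friction and masses are not known exactly. Their poses are not given: they have to be found in the camera images.
- stand_green: loose green painted block with a thin rubber foot, 70 x 84 x 16 mm (x, y, z), about 0.8 kg with the model railway semaphore signal screwed upright on it; origin at the centre of the underside, z up. The signal's mast (8 mm across at its top, 180 mm above the table) stands at x=0, y=-20 mm; the signal arm pivots at x=-6, y=-20, z=162 mm and, when level, reaches towards the stand's +y as far as y=+21 mm. THE SIGNAL TO SET: its arm starts about level.
- stand_blue: loose blue painted block with a thin rubber foot, 70 x 84 x 16 mm (x, y, z), about 0.8 kg with the model railway semaphore signal screwed upright on it; origin at the centre of the underside, z up. The signal's mast (8 mm across at its top, 180 mm above the table) stands at x=0, y=-20 mm; the signal arm pivots at x=-6, y=-20, z=162 mm and, when level, reaches towards the stand's +y as far as y=+21 mm. Leave alone: its arm is already lowered, and shows what lowered looks like.
- stand_yellow: loose yellow painted block with a thin rubber foot, 70 x 84 x 16 mm (x, y, z), about 0.8 kg with the model railway semaphore signal screwed upright on it; origin at the centre of the underside, z up. The signal's mast (8 mm across at its top, 180 mm above the table) stands at x=0, y=-20 mm; the signal arm pivots at x=-6, y=-20, z=162 mm and, when level, reaches towards the stand's +y as far as y=+21 mm. Leave alone: its arm is about level and must stay so.
- green_arm_push (a point): point on the upper edge of the green stand's signal arm, 30 mm from its pivot (166 mm above the table when the arm is level); moves with the arm; its y axis points outward along the arm. The arm is a red-and-white blade, 2 mm thick, 8 mm high, ending 41 mm from the pivot. The mast, whose top is 14 mm above this point, is 30 mm behind it (towards -y) and 6 mm aside
- signal_green_arm (a joint): angle of the green stand's signal arm, rad: 0 level (danger), growing as it is pushed down, 0.785 at its lower stop (clear). Light friction only (a tenth of a newton or two at the tip); it stays where it is left
- signal_blue_arm (a joint): angle of the blue stand's signal arm, rad: 0 level (danger), growing as it is pushed down, 0.785 at its lower stop (clear). Light friction only (a tenth of a newton or two at the tip); it stays where it is left
- signal_yellow_arm (a joint): angle of the yellow stand's signal arm, rad: 0 level (danger), growing as it is pushed down, 0.785 at its lower stop (clear). Light friction only (a tenth of a newton or two at the tip); it stays where it is left
- canister: loose white round model canister, 42 mm across, 44 mm high, 18 g; a bystander, to be left alone; origin at the centre of the underside
- block_signal: loose model signal with two lamps in a black head on a thin mast, 30 x 30 x 135 mm, tips easily; a bystander, to be left alone; origin at the centre of the underside
- trolley_car: loose yellow model trolley car with an orange-red roof, 53 x 172 x 76 mm (x, y, z); a bystander, to be left alone; origin at the centre of the underside
- barn: loose toy barn with a red roof, 87 x 113 x 91 mm (x, y, z); a bystander, to be left alone; origin at the centre of the underside

How it is judged (in metres and radians):
At the end, for the whole second after the job is handed in: Green signal arm lowered over 0.5 rad; blue's still lowered (over 0.6), yellow's still level (under 0.15); all three stands moved under 12 mm, tilt under 0.05 rad, green at rest; canister, two-lamp signal, trolley car and barn moved under 10 mm, tilt under 0.1 rad (value of joint signal_green_arm above 0.5 rad and value of joint signal_blue_arm above 0.6 rad and value of joint signal_yellow_arm below 0.15 rad and distance of each of stand_green, stand_blue, stand_yellow from where it was at the start of the episode below 0.012 m and angle between each of stand_green, stand_blue, stand_yellow's own z axis and vertical below 0.05 rad and distance of each of canister, block_signal, trolley_car, barn from where it was at the start of the episode below 0.01 m and angle between each of canister, block_signal, trolley_car, barn's own z axis and vertical below 0.1 rad and linear speed of stand_green below 0.01 m/s); the robot touches nothing.
It fails at once if another signal or its stand is touched (contact force between any of the fingers, the arm and stand_blue above 0.3 N or contact force between any of the fingers, the arm and stand_yellow above 0.3 N).
It fails at once if a bystander (canister, two-lamp signal, trolley car or barn) is shifted by over 10 mm or tipped (distance of any of canister, block_signal, trolley_car, barn from where it was at the start of the episode above 0.01 m or angle between any of canister, block_signal, trolley_car, barn's own z axis and vertical above 0.2 rad).
It fails at once if the green stand is lifted by over 6 mm, shoved by over 12 mm or tipped by over 0.2 rad (height (world z) of stand_green above 0.006 m or distance of stand_green from where it was at the start of the episode above 0.012 m or angle between stand_green's own z axis and vertical above 0.2 rad).
It fails at once if the green stand or its signal is pressed with more than 8 N (contact force between the fingers and stand_green above 8 N).
It fails at once if the green stand or its signal is touched with another part of the robot than the fingers (contact force between the arm and stand_green above 0.5 N).
It also fails if it takes over 32 s, if anything falls off the work surface, if the arm or the gripper's body presses on something with over 40 N, if the wrist force passes 120 N, or if a joint passes its speed limit or range.

## Working session

There is one attempt and no reset: what is moved stays moved. The work goes in short steps, Python scripts to look and compute and a tool call to move; the robot and the scene stay as the last step left them, time stands still between calls to the robot, and variables do not carry over. Pictures are saved under pics/ and viewed, at most 10 in all, crops included, and the job is handed in when it is done.

Besides the shell and the picture viewer there is one more tool, called after "Emit:" as a command line: name --argument value ..., lists and objects as JSON in quotes. servo_tool: Moves the arm, as the interface text tells. Its arguments: {"type":"object","properties":{"motion":{"type":"array","items":{"type":"object","properties":{"claw":{"type":"number"},"dx":{"type":"number"},"dy":{"type":"number"},"dz":{"type":"number"},"ax":{"type":"number"},"ay":{"type":"number"},"az":{"type":"number"}}}}},"required":["motion"]}

```bash
mkdir -p pics; python3 - <<'E'
from plant import *
import cv2
for n in ("side","top"):
    f=grab_frame(n); cv2.imwrite(f"pics/{n}0.png",f["pixels"][:,:,::-1])
    print(n,{k:v for k,v in f.items() if k!="pixels"})
print(get_obs())
E
```

```text
side {'fx': 487.160295939629, 'fy': 487.160295939629, 'cx': 323.8645224143326, 'cy': 240.22266614768722, 'eye': array([396.40724374, 923.30953647, 437.68622469]), 'orientation': array([-0.42472977,  2.43989738, -1.66013889])}
top {'fx': 536.7754125106302, 'fy': 536.7754125106302, 'cx': 305.9896512436917, 'cy': 238.86131265914636, 'eye': array([ 513.09431476,  151.2981308 , 1099.04843134]), 'orientation': array([-2.12326278,  2.18116668, -0.11430988])}
{'clock': 0.1, 'joint_positions': array([ 1.09101931e+00,  1.50950168e-01,  1.43794851e+00, -7.92294118e-06,
        1.55381854e+00, -1.34001679e-01]), 'joint_vel': array([ 0.0012413 , -0.00031581, -0.00130752, -0.00029049, -0.00225894,
        0.00054604]), 'tau': array([ 4.61849937e-03, -7.14383483e+01, -5.71791315e+01, -2.08523852e-04,
        7.11269793e-03,  1.38471609e-05]), 'ee_pos': array([194.83746323, 540.83186988, 303.33690916]), 'ee_rot': array([-5.40383462e-01, -3.09443052e+00,  1.68751130e-03]), 'contact_force': array([0.82923552, 0.46442462, 0.29497097]), 'torque': array([-0.007276  , -0.02687088,  0.00631785]), 'gripper_force': 0.0, 'grip_width': 85.72120802054535}
```

View pics/side0.png

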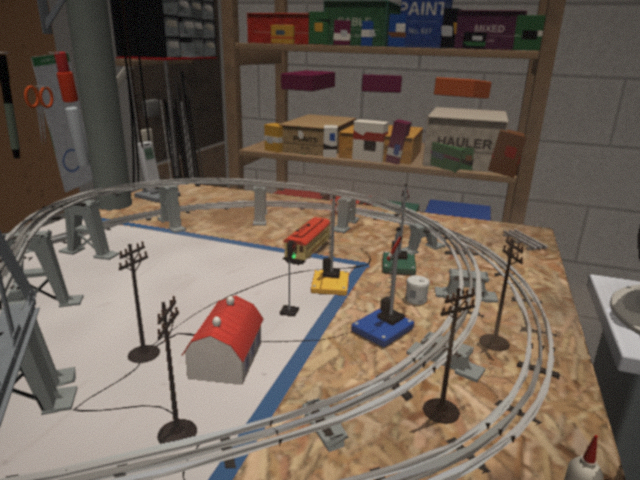

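View pics/top0.png

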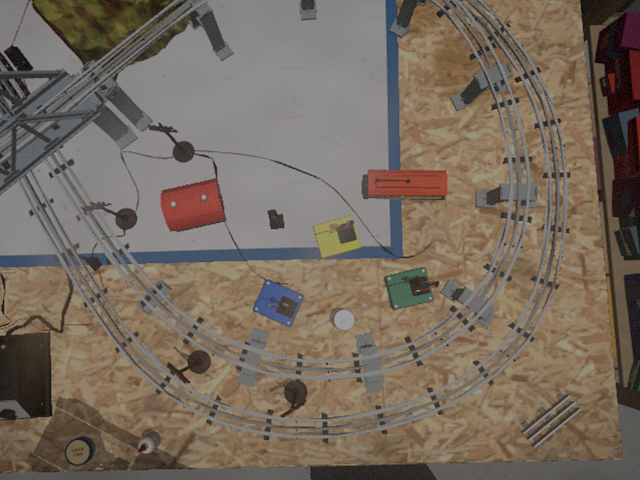

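The green stand is at about (408,287) in the top picture, blue at (278,302), yellow at (337,236). In the side picture green is at (400,262), with blue nearer the camera. I'll enlarge both.

```bash
cat > h.py <<'E'
import numpy as np, cv2
from scipy.spatial.transform import Rotation as R
from plant import *
def ray(f,u,v):
    d=R.from_rotvec(f["orientation"]).apply([(u-f["cx"])/f["fx"],(v-f["cy"])/f["fy"],1]); return f["eye"],d
def onz(f,u,v,z):
    e,d=ray(f,u,v); return e+d*(z-e[2])/d[2]
def proj(f,p):
    q=R.from_rotvec(f["orientation"]).inv().apply(np.asarray(p,float)-f["eye"])
    return np.c_[q[:,0]/q[:,2]*f["fx"]+f["cx"],q[:,1]/q[:,2]*f["fy"]+f["cy"]]
def crop(n,x,y,w,h,s,out):
    f=grab_frame(n); c=cv2.resize(f["pixels"][y:y+h,x:x+w,::-1],None,fx=s,fy=s,interpolation=cv2.INTER_CUBIC)
    cv2.imwrite(out,c); return f
E
python3 - <<'E'
from h import *
a=crop("top",360,250,140,70,5,"a.png"); 
b=crop("side",360,170,100,110,5,"b.png")
A=cv2.imread("a.png");B=cv2.imread("b.png")
cv2.imwrite("pics/topc.png",A);cv2.imwrite("pics/sidec.png",B)
for n,u,v in(("green",408,287),("blue",278,302),("yellow",337,236),("can",343,320),("car",405,184),("mast?",425,285)): print(n,onz(a,u,v,16).round())
E
```

```text
green [542. -37.  16.]
blue [519. 225.  16.]
yellow [649. 102.  16.]
can [480.  96.  16.]
car [752. -41.  16.]
mast? [545. -71.  16.]
```

View pics/topc.png

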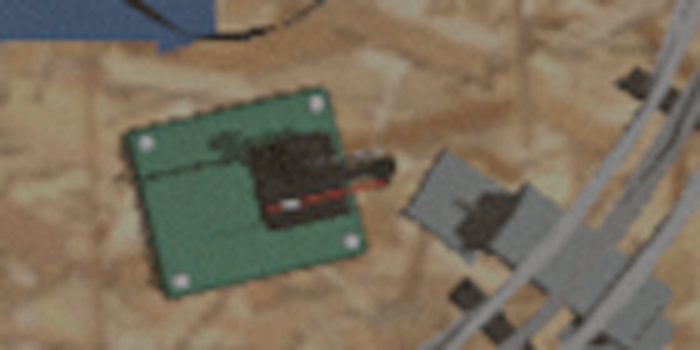

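View pics/sidec.png

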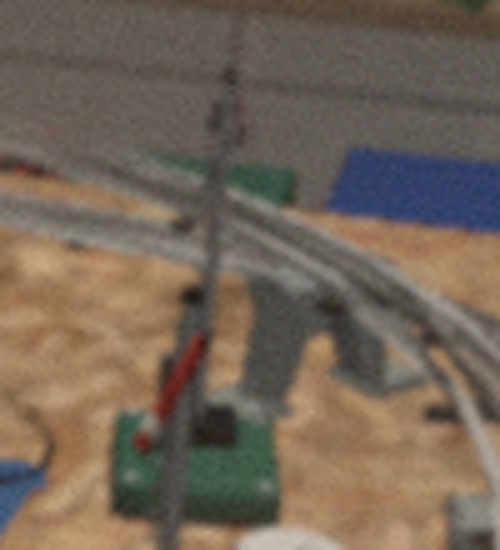

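Top crop: green block top corners are at (127,132), (325,88), (367,252) and (168,297). The mast top is near (388,165) and the red blade runs from about (388,182) to (268,208). The side view is partly hidden by the blue mast. Next I'll fit the pose.

```bash
python3 - <<'E'
from h import *
f=grab_frame("top");s=grab_frame("side")
def fit(c):
    P=np.array([onz(f,360+u/5,250+v/5,16)[:2] for u,v in c])
    o=P.mean(0); # order: (+x,+y),(+x,-y),(-x,-y),(-x,+y)
    y=(P[0]+P[3]-P[1]-P[2]); th=np.arctan2(-y[0],y[1]); return o,th,P
o,th,P=fit([(127,132),(325,88),(367,252),(168,297)])
print(o,th,np.degrees(th),np.linalg.norm(P[0]-P[1]),np.linalg.norm(P[1]-P[2]))
Rz=np.array([[np.cos(th),-np.sin(th)],[np.sin(th),np.cos(th)]])
W=lambda p:np.r_[o+Rz@np.array(p[:2]),p[2]]
pts=[W(p) for p in[(0,-20,180),(-6,-20,162),(-6,21,162),(-6,10,166),(-6,9,20)]]
print(np.round(pts,1)); print(((proj(f,pts)-[360,250])*5).round()); print(proj(s,pts).round(1), ((proj(s,pts)-[360,170])*5).round())
ob=get_obs();Rt=R.from_rotvec(ob["ee_rot"]).as_matrix();print(Rt.round(3))
E
```

```text
[538.81278011 -39.17763809] 0.19286742938846282 11.05048970949634 81.74868212501632 67.26937326226214
[[542.6 -58.8 180. ]
 [536.8 -60.  162. ]
 [528.9 -19.7 162. ]
 [531.  -30.5 166. ]
 [531.2 -31.5  20. ]]
[[388. 165.]
 [381. 184.]
 [266. 210.]
 [299. 203.]
 [230. 211.]]
[[405.9 182.5]
 [408.  191.1]
 [408.6 196.6]
 [408.6 193.2]
 [402.3 259.2]] [[229.  62.]
 [240. 105.]
 [243. 133.]
 [243. 116.]
 [212. 446.]]
[[-0.941  0.339 -0.   ]
 [ 0.339  0.941 -0.   ]
 [ 0.    -0.    -1.   ]]
```

The fit predicts the mast top and blade pixels exactly (388,165 and 381,184 to 266,210). Green origin is at (538.8,-39.2) with yaw 11°. I'll lift, shut the fingers and travel to a hover just outside the pivot, with the pad width along the arm.

Emit:
servo_tool --motion '[{"claw":1,"dz":15},{"claw":1,"dz":40},{"claw":1,"dz":65,"dx":3,"dy":-5},{"claw":1,"dz":80,"dx":12,"dy":-20,"az":-2},{"claw":1,"dz":80,"dx":25,"dy":-43,"az":-5},{"claw":1,"dz":80,"dx":42,"dy":-71,"az":-8},{"claw":1,"dz":80,"dx":61,"dy":-103,"az":-11},{"claw":1,"dz":80,"dx":80,"dy":-136,"az":-15},{"claw":1,"dz":80,"dx":99,"dy":-168,"az":-18},{"claw":1,"dz":80,"dx":118,"dy":-200,"az":-22},{"claw":1,"dz":80,"dx":137,"dy":-232,"az":-25},{"claw":1,"dz":80,"dx":156,"dy":-265,"az":-29},{"claw":1,"dz":80,"dx":175,"dy":-297,"az":-32},{"claw":1,"dz":80,"dx":194,"dy":-329,"az":-36},{"claw":1,"dz":80,"dx":213,"dy":-361,"az":-39},{"claw":1,"dz":80,"dx":232,"dy":-394,"az":-43},{"claw":1,"dz":80,"dx":248,"dy":-421,"az":-46},{"claw":1,"dz":80,"dx":261,"dy":-443,"az":-48},{"claw":1,"dz":80,"dx":268,"dy":-455,"az":-50},{"claw":1,"dz":80,"dx":271,"dy":-460,"az":-50}]'

```text
$.motion[0]: bad value
```

Emit:
servo_tool --motion '[{"claw":1.0,"dx":0,"dy":0,"dz":15,"ax":0,"ay":0,"az":0},{"claw":1.0,"dx":0,"dy":0,"dz":40,"ax":0,"ay":0,"az":0}]'

```text
clock: 0.47
ee_pos: [194.7, 540.5, 341.9]
ee_rot: [-0.54, -3.093, 0.007]
contact_force: [0.4, -0.5, 0.1]
grip_width: 63.9
gripper_force: 0.0
```

All seven keys are required in each row. I'll continue with them filled in.

Emit:
servo_tool --motion '[{"claw":1,"dx":3,"dy":-5,"dz":20,"ax":0,"ay":0,"az":0},{"claw":1,"dx":12,"dy":-20,"dz":40,"ax":0,"ay":0,"az":-2},{"claw":1,"dx":26,"dy":-44,"dz":40,"ax":0,"ay":0,"az":-5},{"claw":1,"dx":43,"dy":-73,"dz":40,"ax":0,"ay":0,"az":-8},{"claw":1,"dx":62,"dy":-105,"dz":40,"ax":0,"ay":0,"az":-11},{"claw":1,"dx":81,"dy":-137,"dz":40,"ax":0,"ay":0,"az":-15},{"claw":1,"dx":100,"dy":-169,"dz":40,"ax":0,"ay":0,"az":-18},{"claw":1,"dx":119,"dy":-201,"dz":40,"ax":0,"ay":0,"az":-22},{"claw":1,"dx":138,"dy":-234,"dz":40,"ax":0,"ay":0,"az":-25},{"claw":1,"dx":157,"dy":-266,"dz":40,"ax":0,"ay":0,"az":-28},{"claw":1,"dx":176,"dy":-298,"dz":40,"ax":0,"ay":0,"az":-31},{"claw":1,"dx":195,"dy":-330,"dz":40,"ax":0,"ay":0,"az":-35},{"claw":1,"dx":214,"dy":-362,"dz":40,"ax":0,"ay":0,"az":-38},{"claw":1,"dx":233,"dy":-395,"dz":40,"ax":0,"ay":0,"az":-41},{"claw":1,"dx":252,"dy":-427,"dz":40,"ax":0,"ay":0,"az":-45},{"claw":1,"dx":271,"dy":-459,"dz":40,"ax":0,"ay":0,"az":-48},{"claw":1,"dx":290,"dy":-491,"dz":40,"ax":0,"ay":0,"az":-51},{"claw":1,"dx":307,"dy":-520,"dz":40,"ax":0,"ay":0,"az":-54},{"claw":1,"dx":321,"dy":-544,"dz":40,"ax":0,"ay":0,"az":-57},{"claw":1,"dx":330,"dy":-560,"dz":40,"ax":0,"ay":0,"az":-58}]'

```text
clock: 2.13
ee_pos: [525.9, -21.6, 383.4]
ee_rot: [-1.979, -2.44, 0.001]
contact_force: [0.5, 0.5, -0.1]
grip_width: 0.1
gripper_force: 0.0
```

Emit:
servo_tool --motion '[{"claw":1,"dx":4,"dy":-7,"dz":-15,"ax":0,"ay":0,"az":-1},{"claw":1,"dx":6,"dy":-10,"dz":-40,"ax":0,"ay":0,"az":-1},{"claw":1,"dx":6,"dy":-10,"dz":-65,"ax":0,"ay":0,"az":-1},{"claw":1,"dx":6,"dy":-10,"dz":-83,"ax":0,"ay":0,"az":-1},{"claw":1,"dx":6,"dy":-10,"dz":-89,"ax":0,"ay":0,"az":-1},{"claw":1,"dx":6,"dy":-10,"dz":-89,"ax":0,"ay":0,"az":-1},{"claw":1,"dx":6,"dy":-10,"dz":-89,"ax":0,"ay":0,"az":-1}]'

```text
clock: 2.72
ee_pos: [531.1, -29.1, 295.8]
ee_rot: [1.994, 2.427, 0.0]
contact_force: [-0.5, -1.0, -0.0]
grip_width: 0.1
gripper_force: 0.0
```

```bash
python3 - <<'E'
from h import *
s=crop("side",340,130,120,130,4,"pics/sideh.png")
f=crop("top",340,200,160,120,5,"pics/toph.png")
o=get_obs(); print(o["clock"],o["ee_pos"],R.from_rotvec(o["ee_rot"]).as_matrix().round(3).tolist(),o["contact_force"],o["grip_width"])
p=o["ee_pos"]
for L in (73,86): print(L,((proj(s,[p-[0,0,L]])-[340,130])*4).round())
E
```

```text
2.8167 [531.24028876 -29.02792279 296.38025972] [[-0.194, 0.981, 0.002], [0.981, 0.194, -0.0], [-0.001, 0.002, -1.0]] [ 0.55294395 -0.19799167 -0.59577184] -0.3264906564656306
73 [[284. 141.]]
86 [[282. 167.]]
```

View pics/sideh.png

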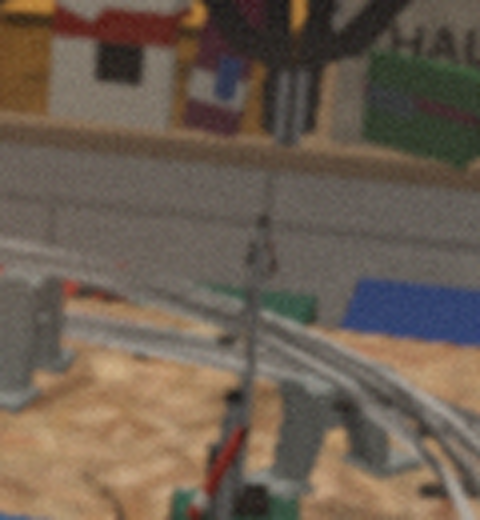

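The fingertips show at (288,143), which matches the 73 mm model, and the green arm is end-on near (272,260). I'll descend quickly to just above it and then push slowly.

Emit:
servo_tool --motion '[{"claw":1,"dx":0,"dy":0,"dz":-10,"ax":0,"ay":0,"az":0},{"claw":1,"dx":0,"dy":0,"dz":-25,"ax":0,"ay":0,"az":0},{"claw":1,"dx":0,"dy":0,"dz":-38,"ax":0,"ay":0,"az":0},{"claw":1,"dx":0,"dy":0,"dz":-46,"ax":0,"ay":0,"az":0},{"claw":1,"dx":0,"dy":0,"dz":-50,"ax":0,"ay":0,"az":0},{"claw":1,"dx":0,"dy":0,"dz":-52,"ax":0,"ay":0,"az":0},{"claw":1,"dx":0,"dy":0,"dz":-54,"ax":0,"ay":0,"az":0},{"claw":1,"dx":0,"dy":0,"dz":-56,"ax":0,"ay":0,"az":0},{"claw":1,"dx":0,"dy":0,"dz":-58,"ax":0,"ay":0,"az":0},{"claw":1,"dx":0,"dy":0,"dz":-60,"ax":0,"ay":0,"az":0},{"claw":1,"dx":0,"dy":0,"dz":-62,"ax":0,"ay":0,"az":0},{"claw":1,"dx":0,"dy":0,"dz":-64,"ax":0,"ay":0,"az":0},{"claw":1,"dx":0,"dy":0,"dz":-66,"ax":0,"ay":0,"az":0},{"claw":1,"dx":0,"dy":0,"dz":-66,"ax":0,"ay":0,"az":0},{"claw":1,"dx":0,"dy":0,"dz":-66,"ax":0,"ay":0,"az":0}]'

```text
clock: 4.07
ee_pos: [530.9, -29.1, 228.7]
ee_rot: [-1.994, -2.427, 0.0]
contact_force: [-0.1, 0.4, -0.6]
grip_width: 0.4
gripper_force: 0.0
```

```bash
python3 - <<'E'
from h import *
s=crop("side",370,160,80,60,9,"pics/side2.png")
o=get_obs(); print(o["clock"],o["ee_pos"],o["contact_force"])
import math
o2=np.array([538.81,-39.18]);th=.1929
e=np.array([-6,-20]);Rz=np.array([[np.cos(th),-np.sin(th)],[np.sin(th),np.cos(th)]])
for a in(0,.4,.5,.6,.7,.785):
    p=[np.r_[o2+Rz@np.array([-6,-20+41*math.cos(a)]),162-41*math.sin(a)]]; print(a,((proj(s,p)-[370,160])*9).round())
E
```

```text
4.1167 [530.89910283 -29.05924476 228.87859497] [-0.66299193  0.53359308 -0.11809443]
0 [[347. 330.]]
0.4 [[340. 394.]]
0.5 [[339. 408.]]
0.6 [[337. 420.]]
0.7 [[335. 430.]]
0.785 [[334. 438.]]
```

View pics/side2.png

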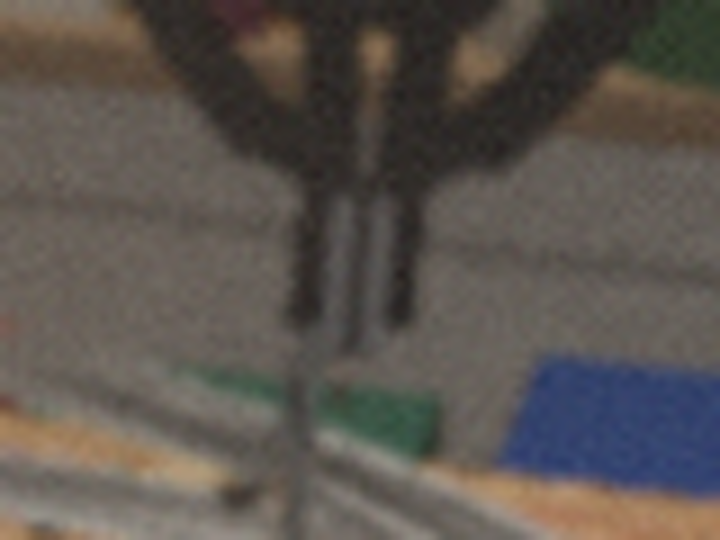

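The fingertips end at about (350,350) and a faint pinkish blade end shows below at about (340,388), so the arm is around 0.4 rad. The force is negligible. I'll push another 6 mm slowly.

Emit:
servo_tool --motion '[{"claw":1,"dx":0,"dy":0,"dz":-1,"ax":0,"ay":0,"az":0},{"claw":1,"dx":0,"dy":0,"dz":-2,"ax":0,"ay":0,"az":0},{"claw":1,"dx":0,"dy":0,"dz":-3,"ax":0,"ay":0,"az":0},{"claw":1,"dx":0,"dy":0,"dz":-4,"ax":0,"ay":0,"az":0},{"claw":1,"dx":0,"dy":0,"dz":-5,"ax":0,"ay":0,"az":0},{"claw":1,"dx":0,"dy":0,"dz":-6,"ax":0,"ay":0,"az":0},{"claw":1,"dx":0,"dy":0,"dz":-6,"ax":0,"ay":0,"az":0}]'

```text
clock: 4.7
ee_pos: [530.8, -29.1, 222.6]
ee_rot: [-1.994, -2.427, 0.0]
contact_force: [-0.0, 0.1, 0.0]
grip_width: -0.4
gripper_force: 0.0
```

```bash
python3 - <<'E'
from h import *
s=crop("side",370,160,80,60,9,"pics/side3.png")
o=get_obs(); print(o["clock"],o["ee_pos"],o["contact_force"])
E
```

```text
4.75 [530.86889128 -29.05131929 222.74344682] [ 1.46095868 -0.13804465 -0.21371081]
```

View pics/side3.png

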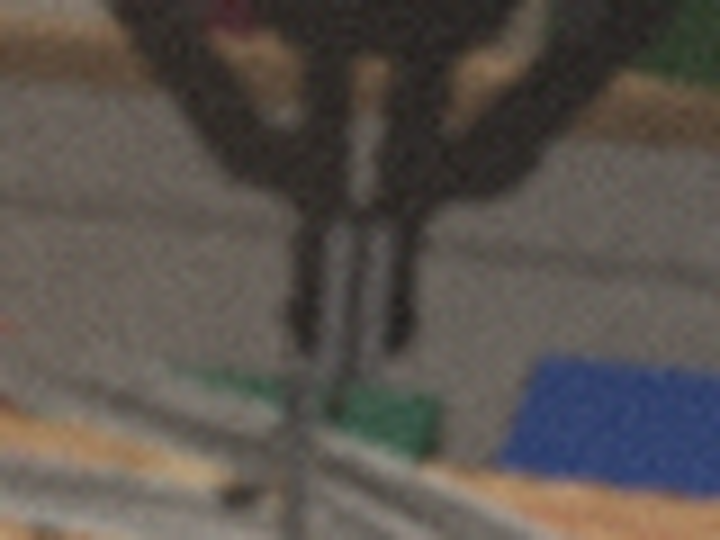

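The tip is now lower and the blade end, dim, is near (337,405). I'll draw straight up and check from above.

Emit:
servo_tool --motion '[{"claw":1,"dx":0,"dy":0,"dz":3,"ax":0,"ay":0,"az":0},{"claw":1,"dx":0,"dy":0,"dz":10,"ax":0,"ay":0,"az":0},{"claw":1,"dx":0,"dy":0,"dz":30,"ax":0,"ay":0,"az":0},{"claw":1,"dx":0,"dy":0,"dz":60,"ax":0,"ay":0,"az":0},{"claw":1,"dx":0,"dy":0,"dz":90,"ax":0,"ay":0,"az":0},{"claw":1,"dx":-20,"dy":15,"dz":110,"ax":0,"ay":0,"az":0},{"claw":1,"dx":-50,"dy":25,"dz":120,"ax":0,"ay":0,"az":0},{"claw":1,"dx":-85,"dy":25,"dz":120,"ax":0,"ay":0,"az":0},{"claw":1,"dx":-120,"dy":25,"dz":120,"ax":0,"ay":0,"az":0},{"claw":1,"dx":-150,"dy":25,"dz":120,"ax":0,"ay":0,"az":0},{"claw":1,"dx":-170,"dy":25,"dz":120,"ax":0,"ay":0,"az":0},{"claw":1,"dx":-180,"dy":25,"dz":120,"ax":0,"ay":0,"az":0},{"claw":1,"dx":-180,"dy":25,"dz":120,"ax":0,"ay":0,"az":0}]'

```text
clock: 5.83
ee_pos: [349.7, -4.0, 343.9]
ee_rot: [1.993, 2.425, 0.001]
contact_force: [0.5, -0.4, 0.3]
grip_width: 0.0
gripper_force: 0.0
```

```bash
python3 - <<'E'
from h import *
import math
f=crop("top",360,250,140,70,5,"a.png"); s=crop("side",370,160,80,60,9,"b.png")
A=cv2.imread("a.png");B=cv2.resize(cv2.imread("b.png")[90:],(320,200)); 
B=cv2.imread("b.png")[200:440,200:480]
C=np.zeros((600,700,3),np.uint8);C[:350]=A;C[355:595,:280]=B;cv2.imwrite("pics/after.png",C)
o=get_obs(); print(o["clock"],o["ee_pos"],o["contact_force"])
o2=np.array([538.81,-39.18]);th=.1929
Rz=np.array([[np.cos(th),-np.sin(th)],[np.sin(th),np.cos(th)]])
for a in(0,.4,.5,.6,.7,.785):
    p=[np.r_[o2+Rz@np.array([-6,-20+41*math.cos(a)]),162-41*math.sin(a)]]; print(a,((proj(f,p)-[360,250])*5).round(),((proj(s,p)-[370,160])*9-[200,-155]).round())
E
```

```text
5.9333 [351.42755757  -4.16666015 343.43230819] [ 0.57595807 -0.3191994  -0.28353367]
0 [[266. 210.]] [[147. 485.]]
0.4 [[266. 209.]] [[140. 549.]]
0.5 [[269. 208.]] [[139. 563.]]
0.6 [[273. 207.]] [[137. 575.]]
0.7 [[278. 206.]] [[135. 585.]]
0.785 [[284. 205.]] [[134. 593.]]
```

View pics/after.png

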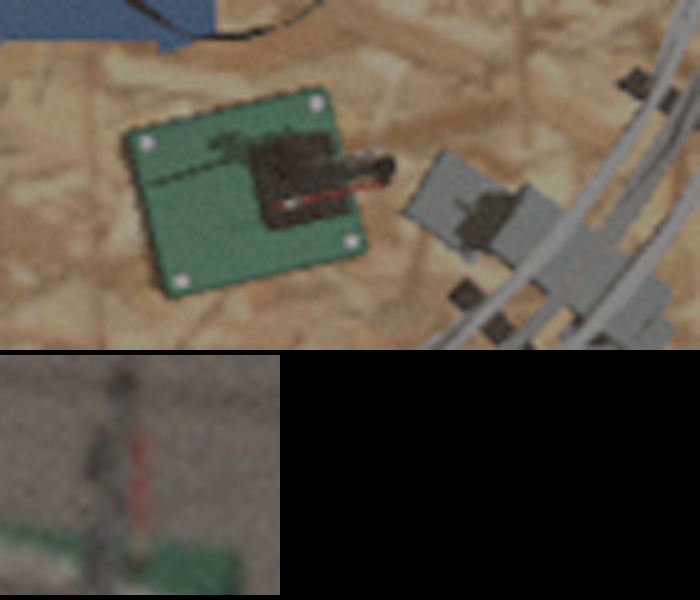

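The stand hasn't moved: its corners are unchanged in the top view. The blade is now sloped, with red from (140,432) to (137,527) in the side inset and a pale band and tip below. I'll check the profile to pin the angle.

```bash
python3 - <<'E'
from h import *
import math
P=np.mean([grab_frame("side")["pixels"].astype(float) for _ in range(8)],0); s=grab_frame("side")
for v in range(187,213): print(v,[tuple(int(t) for t in P[v,u]) for u in range(405,411)])
o2=np.array([538.81,-39.18]);th=.1929
Rz=np.array([[np.cos(th),-np.sin(th)],[np.sin(th),np.cos(th)]])
for a in(.4,.5,.6,.7,.785):
    for r,h in((32,0),(41,-4),(41,4)): print(a,r,h,proj(s,[np.r_[o2+Rz@np.array([-6,-20+r*math.cos(a)+h*math.sin(a)]),162-r*math.sin(a)+h*math.cos(a)]]).round(1))
E
```

```text
187 [(80, 76, 70), (77, 72, 67), (84, 77, 71), (93, 86, 78), (94, 86, 81), (93, 86, 79)]
188 [(85, 81, 77), (83, 77, 72), (88, 80, 75), (98, 91, 83), (99, 92, 84), (99, 92, 85)]
189 [(86, 81, 76), (83, 78, 72), (94, 85, 79), (99, 91, 84), (100, 93, 86), (102, 94, 88)]
190 [(85, 81, 75), (88, 79, 73), (100, 82, 75), (104, 87, 82), (102, 95, 87), (101, 95, 88)]
191 [(81, 77, 74), (86, 71, 67), (100, 70, 62), (105, 80, 73), (102, 89, 82), (101, 93, 87)]
192 [(81, 77, 73), (89, 73, 68), (104, 70, 64), (106, 79, 71), (102, 90, 82), (101, 94, 87)]
193 [(85, 81, 77), (92, 77, 73), (105, 75, 67), (108, 82, 75), (104, 91, 86), (100, 93, 88)]
194 [(85, 80, 78), (97, 83, 78), (108, 77, 72), (104, 78, 72), (101, 91, 84), (100, 94, 86)]
195 [(85, 82, 79), (98, 86, 79), (107, 76, 70), (108, 83, 76), (101, 91, 84), (101, 95, 87)]
196 [(84, 80, 75), (97, 81, 76), (110, 77, 71), (109, 80, 74), (103, 91, 84), (99, 93, 87)]
197 [(81, 78, 74), (94, 77, 71), (109, 75, 68), (109, 81, 74), (102, 89, 83), (98, 91, 84)]
198 [(78, 73, 69), (92, 76, 72), (108, 74, 68), (108, 81, 73), (102, 90, 83), (99, 92, 86
[... 983 characters left out ...]
 (116, 120, 110), (112, 119, 107)]
210 [(94, 87, 80), (99, 92, 86), (104, 99, 92), (109, 106, 99), (121, 118, 110), (132, 129, 120)]
211 [(89, 81, 73), (84, 78, 72), (84, 79, 73), (88, 83, 77), (102, 96, 89), (117, 110, 103)]
212 [(94, 86, 81), (88, 82, 75), (82, 78, 72), (81, 76, 69), (88, 82, 75), (96, 90, 84)]
0.4 32 0 [[407.9 200.9]]
0.4 41 -4 [[407.6 205.3]]
0.4 41 4 [[408.  202.3]]
0.5 32 0 [[407.7 202.1]]
0.5 41 -4 [[407.4 206.7]]
0.5 41 4 [[407.8 203.9]]
0.6 32 0 [[407.6 203.1]]
0.6 41 -4 [[407.3 207.8]]
0.6 41 4 [[407.6 205.4]]
0.7 32 0 [[407.4 204.1]]
0.7 41 -4 [[407.1 208.8]]
0.7 41 4 [[407.4 206.7]]
0.785 32 0 [[407.3 204.7]]
0.785 41 -4 [[407.  209.5]]
0.785 41 4 [[407.3 207.7]]
```

The pale band is at row 202.8 and the tip ends near row 206.5, so the angle is only about 0.5 rad. That is marginal, so contact must have been near the tip's centre, about 31 mm out. I'll go again 6 mm further in and push a little lower in small checked steps.

Emit:
servo_tool --motion '[{"claw":1,"dx":10,"dy":-2,"dz":0,"ax":0,"ay":0,"az":0},{"claw":1,"dx":35,"dy":-6,"dz":0,"ax":0,"ay":0,"az":0},{"claw":1,"dx":70,"dy":-12,"dz":0,"ax":0,"ay":0,"az":0},{"claw":1,"dx":105,"dy":-18,"dz":0,"ax":0,"ay":0,"az":0},{"claw":1,"dx":140,"dy":-24,"dz":0,"ax":0,"ay":0,"az":0},{"claw":1,"dx":165,"dy":-28,"dz":0,"ax":0,"ay":0,"az":0},{"claw":1,"dx":178,"dy":-31,"dz":-5,"ax":0,"ay":0,"az":0},{"claw":1,"dx":181,"dy":-31,"dz":-15,"ax":0,"ay":0,"az":0},{"claw":1,"dx":181,"dy":-31,"dz":-35,"ax":0,"ay":0,"az":0},{"claw":1,"dx":181,"dy":-31,"dz":-60,"ax":0,"ay":0,"az":0},{"claw":1,"dx":181,"dy":-31,"dz":-82,"ax":0,"ay":0,"az":0},{"claw":1,"dx":181,"dy":-31,"dz":-97,"ax":0,"ay":0,"az":0},{"claw":1,"dx":181,"dy":-31,"dz":-105,"ax":0,"ay":0,"az":0},{"claw":1,"dx":181,"dy":-31,"dz":-109,"ax":0,"ay":0,"az":0},{"claw":1,"dx":181,"dy":-31,"dz":-111,"ax":0,"ay":0,"az":0},{"claw":1,"dx":181,"dy":-31,"dz":-112,"ax":0,"ay":0,"az":0},{"claw":1,"dx":181,"dy":-31,"dz":-113,"ax":0,"ay":0,"az":0},{"claw":1,"dx":181,"dy":-31,"dz":-114,"ax":0,"ay":0,"az":0},{"claw":1,"dx":181,"dy":-31,"dz":-115,"ax":0,"ay":0,"az":0},{"claw":1,"dx":181,"dy":-31,"dz":-115,"ax":0,"ay":0,"az":0}]'

```text
clock: 8.05
ee_pos: [531.9, -35.1, 228.0]
ee_rot: [1.994, 2.427, 0.0]
contact_force: [-0.0, 0.8, -0.3]
grip_width: 0.1
gripper_force: 0.0
```

Emit:
servo_tool --motion '[{"claw":1,"dx":0,"dy":0,"dz":-1,"ax":0,"ay":0,"az":0},{"claw":1,"dx":0,"dy":0,"dz":-2,"ax":0,"ay":0,"az":0},{"claw":1,"dx":0,"dy":0,"dz":-2,"ax":0,"ay":0,"az":0}]'

```text
clock: 8.3
ee_pos: [531.9, -35.0, 225.7]
ee_rot: [-1.994, -2.427, 0.0]
contact_force: [-0.2, -0.0, 0.7]
grip_width: 0.2
gripper_force: 0.0
```

```bash
cat > prof.py <<'E'
from h import *
P=np.mean([grab_frame("side")["pixels"].astype(float) for _ in range(5)],0)
for v in range(196,211): print(v,[tuple(int(t) for t in P[v,u]) for u in range(406,409)])
o=get_obs(); print(o["clock"],o["ee_pos"],o["contact_force"])
E
python3 prof.py
```

```text
196 [(84, 81, 78), (82, 79, 77), (67, 64, 62)]
197 [(85, 82, 80), (81, 79, 76), (66, 61, 60)]
198 [(83, 79, 78), (75, 71, 69), (63, 60, 58)]
199 [(77, 72, 71), (69, 64, 62), (58, 52, 49)]
200 [(77, 71, 67), (66, 59, 53), (67, 59, 57)]
201 [(84, 79, 73), (77, 69, 63), (80, 73, 67)]
202 [(80, 81, 74), (70, 67, 60), (76, 74, 67)]
203 [(62, 66, 58), (58, 60, 51), (66, 75, 65)]
204 [(58, 63, 56), (55, 57, 50), (57, 69, 59)]
205 [(57, 63, 53), (56, 62, 51), (57, 73, 61)]
206 [(63, 69, 61), (58, 68, 56), (60, 81, 66)]
207 [(81, 83, 74), (77, 86, 75), (72, 91, 76)]
208 [(102, 96, 88), (103, 105, 96), (104, 113, 101)]
209 [(99, 94, 88), (113, 109, 100), (120, 122, 113)]
210 [(89, 83, 77), (97, 92, 85), (112, 108, 100)]
8.55 [531.91710592 -35.06627467 225.92206988] [-0.09925532 -0.48653129 -0.36568956]
```

Emit:
servo_tool --motion '[{"claw":1,"dx":0,"dy":0,"dz":-0.5,"ax":0,"ay":0,"az":0},{"claw":1,"dx":0,"dy":0,"dz":-1,"ax":0,"ay":0,"az":0},{"claw":1,"dx":0,"dy":0,"dz":-1.5,"ax":0,"ay":0,"az":0},{"claw":1,"dx":0,"dy":0,"dz":-2,"ax":0,"ay":0,"az":0},{"claw":1,"dx":0,"dy":0,"dz":-2,"ax":0,"ay":0,"az":0}]'

```text
clock: 8.97
ee_pos: [531.9, -35.0, 223.7]
ee_rot: [-1.994, -2.427, 0.0]
contact_force: [0.8, 0.7, -0.3]
grip_width: -0.0
gripper_force: 0.0
```

```bash
python3 prof.py
```

```text
196 [(84, 80, 78), (84, 81, 78), (71, 67, 66)]
197 [(84, 82, 80), (79, 77, 76), (63, 60, 59)]
198 [(87, 83, 81), (77, 74, 72), (62, 59, 55)]
199 [(87, 83, 82), (75, 70, 69), (62, 58, 56)]
200 [(80, 76, 73), (67, 63, 61), (57, 52, 49)]
201 [(73, 70, 65), (68, 62, 57), (65, 61, 56)]
202 [(68, 69, 63), (68, 70, 62), (75, 79, 71)]
203 [(63, 70, 61), (64, 73, 64), (70, 84, 71)]
204 [(66, 75, 63), (61, 75, 63), (59, 82, 66)]
205 [(67, 76, 66), (62, 76, 64), (59, 82, 67)]
206 [(70, 76, 63), (63, 77, 64), (60, 83, 68)]
207 [(87, 86, 78), (78, 85, 74), (73, 91, 77)]
208 [(105, 98, 91), (103, 103, 92), (103, 111, 99)]
209 [(104, 94, 89), (113, 108, 100), (123, 123, 113)]
210 [(91, 84, 78), (99, 95, 88), (110, 106, 100)]
9.2167 [531.90772749 -35.05488432 223.87202449] [-0.64384315 -0.29182139 -0.32354736]
```

The blade end no longer shows in those columns. I'll draw back and re-measure unobstructed.

Emit:
servo_tool --motion '[{"claw":1,"dx":0,"dy":0,"dz":3,"ax":0,"ay":0,"az":0},{"claw":1,"dx":0,"dy":0,"dz":10,"ax":0,"ay":0,"az":0},{"claw":1,"dx":0,"dy":0,"dz":30,"ax":0,"ay":0,"az":0},{"claw":1,"dx":0,"dy":0,"dz":60,"ax":0,"ay":0,"az":0},{"claw":1,"dx":0,"dy":0,"dz":90,"ax":0,"ay":0,"az":0},{"claw":1,"dx":-20,"dy":15,"dz":110,"ax":0,"ay":0,"az":0},{"claw":1,"dx":-50,"dy":25,"dz":120,"ax":0,"ay":0,"az":0},{"claw":1,"dx":-85,"dy":30,"dz":120,"ax":0,"ay":0,"az":0},{"claw":1,"dx":-120,"dy":30,"dz":120,"ax":0,"ay":0,"az":0},{"claw":1,"dx":-150,"dy":30,"dz":120,"ax":0,"ay":0,"az":0},{"claw":1,"dx":-170,"dy":30,"dz":120,"ax":0,"ay":0,"az":0},{"claw":1,"dx":-180,"dy":30,"dz":120,"ax":0,"ay":0,"az":0},{"claw":1,"dx":-180,"dy":30,"dz":120,"ax":0,"ay":0,"az":0}]'

```text
clock: 10.3
ee_pos: [350.7, -5.0, 344.9]
ee_rot: [1.993, 2.425, 0.001]
contact_force: [-0.3, 1.0, 1.2]
grip_width: -0.1
gripper_force: 0.0
```

```bash
python3 - <<'E'
from h import *
def avg(n,k=6): return np.mean([grab_frame(n)["pixels"].astype(float) for _ in range(k)],0)
S=avg("side");T=avg("top")
a=cv2.resize(S[180:215,388:428,::-1],None,fx=10,fy=10,interpolation=cv2.INTER_CUBIC)
b=cv2.resize(T[275:300,405:445,::-1],None,fx=10,fy=10,interpolation=cv2.INTER_CUBIC)
C=np.zeros((600,400,3));C[:350]=a;C[350:]=b
cv2.imwrite("pics/after2.png",np.clip(C*1.5,0,255).astype(np.uint8))
for v in range(198,210): print(v,[tuple(int(t) for t in S[v,u]) for u in range(405,410)])
print(get_obs()["clock"])
E
```

```text
198 [(76, 73, 69), (88, 75, 70), (98, 73, 67), (101, 80, 74), (97, 88, 82)]
199 [(76, 72, 69), (84, 73, 68), (91, 72, 65), (93, 78, 70), (97, 89, 82)]
200 [(80, 75, 72), (78, 70, 65), (85, 68, 61), (91, 76, 71), (98, 89, 82)]
201 [(81, 78, 72), (75, 67, 63), (80, 65, 62), (90, 81, 74), (98, 91, 85)]
202 [(78, 78, 73), (71, 70, 62), (71, 69, 60), (81, 83, 74), (86, 88, 79)]
203 [(76, 80, 73), (71, 76, 65), (69, 77, 67), (66, 81, 69), (72, 87, 74)]
204 [(73, 80, 71), (75, 79, 70), (71, 82, 69), (62, 82, 67), (62, 84, 70)]
205 [(77, 82, 74), (77, 82, 69), (71, 81, 69), (63, 83, 69), (57, 83, 68)]
206 [(81, 83, 76), (78, 78, 69), (72, 79, 66), (64, 83, 70), (55, 82, 66)]
207 [(95, 94, 86), (89, 85, 76), (83, 86, 74), (72, 87, 75), (65, 88, 73)]
208 [(101, 95, 88), (103, 95, 87), (102, 101, 92), (102, 111, 99), (89, 103, 90)]
209 [(95, 88, 80), (101, 92, 85), (112, 105, 99), (121, 121, 111), (118, 122, 110)]
10.9
```

View pics/after2.png

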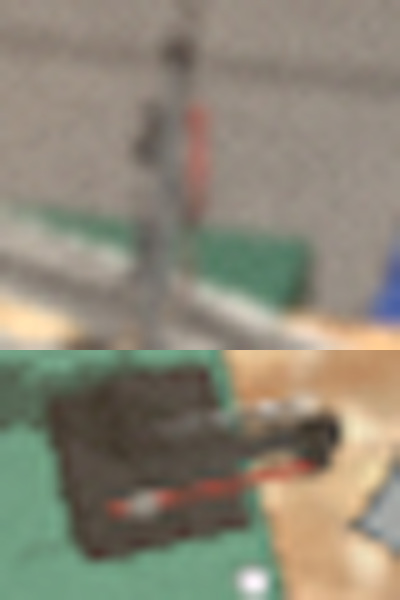

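The top inset shows the red tip at (108,508), which is (279,204) in the first crop's scale against 266 when level, suggesting about 0.7 rad. The stand is in place. I'll do one numeric check against the starting picture.

```bash
python3 - <<'E'
from h import *
T=np.mean([grab_frame("top")["pixels"].astype(float) for _ in range(10)],0); I=cv2.imread("pics/top0.png")[:,:,::-1].astype(float)
for n,X in(("start",I),("now",T)):
    u=np.arange(411,438.5); v=286.8+(u-436.2)*(292-286.8)/(413.2-436.2)
    red=X[...,0]-X[...,1]; g=X.mean(2)
    for dn,A in(("red",red),("gray",g)):
        print(n,dn,[int(max(cv2.remap(A.astype(np.float32),np.float32([[a]]),np.float32([[b+k]]),1)[0,0] for k in(-1,-.5,0,.5,1))) for a,b in zip(u,v)])
d=np.abs(cv2.GaussianBlur(T,(0,0),1)-cv2.GaussianBlur(I,(0,0),1)).max(2)
for n,(x,y) in dict(green=(408,287),blue=(278,302),yellow=(337,236),can=(343,320),car=(405,184),sig=(276,218),barn=(193,205)).items(): print(n,d[y-25:y+25,x-25:x+25].max().round(), end=" ")
print(get_obs()["clock"])
E
```

```text
start red [-22, 3, 33, 44, 45, 16, 6, 4, 7, 31, 40, 58, 50, 39, 36, 61, 55, 45, 22, 39, 59, 49, 52, 47, 64, 51, 21, 22]
start gray [81, 53, 57, 66, 65, 90, 129, 138, 116, 69, 68, 70, 65, 62, 65, 70, 70, 62, 76, 90, 113, 130, 119, 110, 110, 105, 115, 118]
now red [-22, 1, 7, 5, 12, 32, 28, 9, 5, 18, 39, 36, 24, 25, 34, 43, 32, 31, 23, 35, 47, 42, 46, 40, 48, 23, 22, 23]
now gray [78, 55, 48, 51, 53, 59, 73, 88, 94, 87, 71, 59, 55, 56, 61, 64, 60, 60, 69, 84, 117, 129, 118, 113, 111, 108, 114, 121]
green 30.0 blue 37.0 yellow 3.0 can 44.0 car 4.0 sig 3.0 barn 6.0 11.4
```

The tip moved in by 2.7 px and the band by 1.4 px, giving about 0.65–0.7 rad. The blue and canister windows differ from the start, probably the arm's shadow, so I'll check that with the last picture.

```bash
python3 - <<'E'
from h import *
f=grab_frame("top")["pixels"][:,:,::-1]; I=cv2.imread("pics/top0.png")
c=lambda X:cv2.resize(X[200:350,230:460],None,fx=1.9,fy=1.9,interpolation=cv2.INTER_CUBIC)
cv2.imwrite("pics/cmp.png",np.vstack([c(I),c(f)]))
E
```

```text
(no output)
```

View pics/cmp.png

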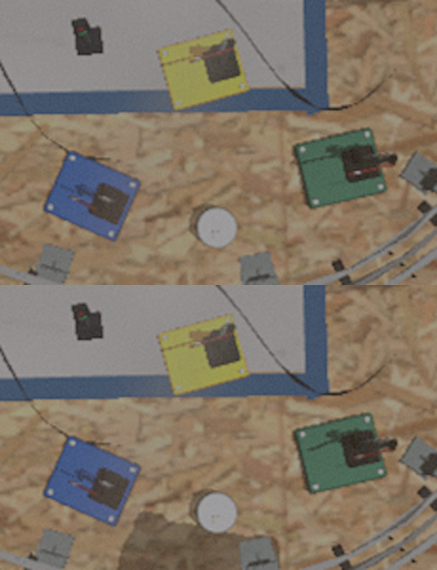

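The before and after views match: blue at (92,195) and (92,480), canister at (216,228) and (216,512), green and yellow unchanged. The only difference is the robot's shadow near (165,550), so I'm handing in.

```bash
python3 -c "
from plant import *
print(close_job())"
```

```text
the job is handed in; nothing more can be done
None
```

I pushed the green signal's arm down to about 0.65–0.7 rad (estimated from the camera images), drew the gripper back clear and handed the job in; nothing else appeared to have moved, and no verdict was returned.

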